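Nest the graded desk pots on the coaster

TASK

Clear the three desk pots away into one nest: first set the large blue pot fully on the round cork coaster, then stand the tipped-over medium yellow pot upright on the bare desk and let go of it. After that take it again and nest it inside the large pot, and last nest the small red pot inside the medium one, every pot standing upright on the floor of the one around it. Set the pots down rather than dropping them, and leave the other things on the desk where they are.

Things in the scene. Friction and masses are not known exactly. Their poses are not given: they have to be found in the camera images.
- large_pot_center (a point): Centre of the large pot, half-way up (25 mm above its underside). Open twelve-sided blue pot, upright sides, 66 mm across opposite flats, 50 mm high; stands upright on the desk at the start. z axis points out of the mouth, x axis to the middle of a flat side.
- medium_pot_center (a point): Centre of the medium pot, 40 mm from its underside. Open twelve-sided yellow pot, upright sides, 50 mm across opposite flats, 80 mm high; at the start it lies on one flat side, mouth roughly to the robot's left, so that its left and right flats are upright. z axis points along the pot out of the mouth, x axis to the middle of a flat side.
- small_pot_center (a point): Centre of the small pot, half-way up (55 mm above its underside). Open twelve-sided red pot, upright sides, 34 mm across opposite flats, 110 mm high; stands upright on the desk at the start. z axis points out of the mouth, x axis to the middle of a flat side.
- coaster_top (a point): Round cork coaster, 110 mm diameter, 5 mm thick, fixed to the desk. Point at the centre of its top face; z up.
- large_pot: The large blue pot: 3 mm wall, 8 mm thick weighted floor, 60 mm across flats inside, 42 mm deep, about 0.14 kg. Origin at the centre of its underside.
- medium_pot: The medium yellow pot: 3 mm wall, 8 mm thick weighted floor, 44 mm across flats inside, 72 mm deep, about 0.12 kg. Nested in the large pot it stands 38 mm proud of its rim. Origin at the centre of its underside.
- small_pot: The small red pot: 3 mm wall, 8 mm thick weighted floor, about 0.09 kg. Nested in the medium pot it stands 38 mm proud of its rim. Origin at the centre of its underside.
- washi_tape: Bystander: roll of blue-grey tape lying flat, 37 mm diameter, 15 mm high; origin at the centre of its underside.
- staple_carton: Bystander: small tan carton, 30 x 52 x 21 mm; origin at the centre of its underside.
- earbuds: Bystander: white rounded earbud case, 46 x 60 x 22 mm; origin at the centre of its underside.
- rubber_eraser: Bystander: white eraser in a blue sleeve, 22 x 42 x 13 mm; origin at the centre of its underside.
- tea_candle: Bystander: tea light in a low cup, 38 mm diameter, 15 mm high; origin at the centre of its underside.

How it is judged (in metres and radians):
On the way, in this order (a step that is already met when the one before it is completed fails the run):
1. the large pot stands on the coaster, let go (horizontal distance between large_pot_center and coaster_top below 0.022 m and z of large_pot_center in the frame of coaster_top between 0.021 and 0.028 m and angle between large_pot_center's own z axis and vertical below 0.1 rad and contact force between the fingers and large_pot below 0.1 N and linear speed of large_pot below 0.03 m/s), for 0.2 s.
2. the medium pot stands upright on the desk, let go (angle between medium_pot_center's own z axis and vertical below 0.1 rad and height (world z) of medium_pot_center below 0.043 m and height (world z) of medium_pot below 0.004 m and contact force between the fingers and medium_pot below 0.1 N and linear speed of medium_pot below 0.03 m/s), for 0.2 s.
3. the medium pot stands inside the large pot, let go (horizontal distance between medium_pot_center and large_pot_center below 0.008 m and z of medium_pot_center in the frame of large_pot_center between 0.018 and 0.027 m and angle between medium_pot_center's own z axis and vertical below 0.12 rad and contact force between the fingers and medium_pot below 0.1 N and linear speed of medium_pot below 0.03 m/s), for 0.2 s.
4. the small pot stands inside the medium pot, let go (horizontal distance between small_pot_center and medium_pot_center below 0.008 m and z of small_pot_center in the frame of medium_pot_center between 0.018 and 0.027 m and angle between small_pot_center's own z axis and vertical below 0.12 rad and contact force between the fingers and small_pot below 0.1 N and linear speed of small_pot below 0.03 m/s), for 0.2 s.
At the end, for the whole second after the job is handed in: The large pot stands upright on the coaster, wholly within its edge (centres within 22 mm); the medium pot stands upright on the large pot's floor (axes within 8 mm) and the small pot upright on the medium pot's floor (axes within 8 mm); all at rest (horizontal distance between large_pot_center and coaster_top below 0.022 m and z of large_pot_center in the frame of coaster_top between 0.021 and 0.028 m and angle between large_pot_center's own z axis and vertical below 0.1 rad and horizontal distance between medium_pot_center and large_pot_center below 0.008 m and z of medium_pot_center in the frame of large_pot_center between 0.018 and 0.027 m and angle between each of medium_pot_center, small_pot_center's own z axis and vertical below 0.12 rad and horizontal distance between small_pot_center and medium_pot_center below 0.008 m and z of small_pot_center in the frame of medium_pot_center between 0.018 and 0.027 m and linear speed of each of large_pot, medium_pot, small_pot below 0.02 m/s); the robot touches nothing.
It fails at once if a pot is dropped (it falls free faster than 0.7 m/s, about 25 mm) ((linear speed of large_pot above 0.7 m/s and contact force between anything else and large_pot below 0.05 N) or (linear speed of medium_pot above 0.7 m/s and contact force between anything else and medium_pot below 0.05 N) or (linear speed of small_pot above 0.7 m/s and contact force between anything else and small_pot below 0.05 N)).
It fails at once if another thing on the desk is shifted by more than 20 mm (distance of any of washi_tape, staple_carton, earbuds, rubber_eraser, tea_candle from where it was at the start of the episode above 0.02 m).
It also fails if it takes over 70 s, if anything falls off the work surface, if the arm or the gripper's body presses on something with over 40 N, if the wrist force passes 120 N, or if a joint passes its speed limit or range.

ROBOT

A 6-joint arm with a two-finger parallel gripper is mounted at the origin on a cart in front of the work surface, level with it; the furniture and walls round the work are solid. World frame = base frame: x ahead of the robot, y to its left, z up, the work surface at z = 0. Lengths are in mm, angles in rad, forces in N, time in s.
With the tool pointing down it reaches from about 275 to 750 mm from the base axis. Payload 10.2 kg.
Tool frame: the origin (TCP) lies at the very end of the fingers, on their centre line; the grasp point (between the pads) lies 19 mm behind it; z points along the fingers, y is the line along which they close (so a half turn about z gives the same grasp; the last joint's range is limited). The gripper opens to 85 mm and grips with 20 to 120 N. Pads are 22 mm wide; open, the fingers measure 114 mm over their backs; the gripper's body (76 mm by 85 mm) begins 54 mm behind the grasp point. The pads swing forward as they close: fully open they stand 13 mm farther back than shut.
Start: joints at [-0.223, 0.313, 1.498, -0, 1.331, -0.223], TCP at [525.006, -0.013, 231.294] pointing down, gripper open.
Joint ranges: [-2.94, 2.94], [-0.97, 2.17], [0.19, 2.56], [-1.23, 4.37], [0.02, 3.11], [-2.88, 2.88]. Speed limits (rad/s): [2.39, 2.39, 3.01, 3.14, 3.14, 3.14].

INTERFACE

Orientations are given as a unit quaternion [w, x, y, z].
In Python, from rig import monitor, eyes, job gives the robot as it stands. The module is installed in compiled form; this text tells all that it offers.
- The arm moves only by the tool send_rows, never from a script. Its argument "targets" is one flat list of numbers, 7 for each row, row after row: the turn, a rotation vector about the tool's x, y, z in degrees, then the shift along the tool's x, y, z in units of 60 mm (1.0 is 60 mm), then the opening, from -1 (shut) to 1 (fully open), so that 0 is half open. A call has 1 to 5 rows; each row shifts and turns the commanded pose from where the row before left it, along the tool's axes as they then stand; what a row does not reach is not made up. A row lasts 1/8 s, in which the tool goes at most 62.5 mm and 10.7 degrees, less where a joint would pass 70% of its speed; a pose out of reach is approached as far as the arm can. A call is refused whole if a number of a shift passes 1 or a number of a turn 10.7, either way. A call with a gripper value outside its range is refused whole. The fingers move at their own pace and stop on an object; "newtons" is the grip in N (left out, the last holds). Time passes only in rows, so rows that do not move let the fingers close. It gives the time, the measured TCP pose, the force, the opening and the grip force at its end, in the units of the state.
- monitor.sense(): the state, without advancing time (a new reading comes with each control period).
- eyes.capture(name): name is "scene" or "side" or "wrist"; returns a dict with "img" (384x512x3 uint8, red, green, blue), "K" (3x3 intrinsics, pixels), "R" (3x3) and "t" (3): a world point X has camera coordinates R X + t. Camera axes: x right, y down, z forward; pixel columns grow to the right and rows downward; lengths in mm; the calibration is good to about 2 mm. A picture is of the moment at which its call begins. There is no depth.
- job.finish_job(): hands the job in; it is judged then, once.
The state is a dict: "time_s": time; "joints": joint angles; "dq": joint speeds; "tau": joint torques, N m; "eef_pos": TCP position; "ee_rot": TCP orientation; "force": force on the tool from outside, world axes, zero at the start; "wrist_torque": the same for the moment, N m; "grip_width": opening from 0.0 (shut) to 1.0 (fully open); "grip_force": force on a finger pad.
Only numpy, scipy, OpenCV 4.12 (cv2) and the standard library are available. Lean on these libraries where they do the work, as an engineer would, in place of code of your own. Each camera call takes 0.05 s, during which the arm holds its last target. There are 200 camera calls.

## Working session

There is one attempt and no reset: what is moved stays moved. The work goes in short steps, Python scripts to look and compute and a tool call to move; the robot and the scene stay as the last step left them, time stands still between calls to the robot, and variables do not carry over. Pictures are saved under pics/ and viewed, at most 10 in all, crops included, and the job is handed in when it is done.

Besides the shell and the picture viewer there is one more tool, called after "Request:" as name(argument=value, ...) on one line, values as JSON. send_rows: Moves the arm, as the interface text tells. Its arguments: {"type":"object","properties":{"targets":{"type":"array","items":{"type":"number"}},"newtons":{"type":"number"}},"required":["targets"]}

```bash
mkdir -p pics; cat > h.py <<'E'
import cv2, numpy as np, pickle
from rig import monitor, eyes, job
def cap(n,f):
    d=eyes.capture(n); cv2.imwrite(f'pics/{f}.png',cv2.cvtColor(d['img'],cv2.COLOR_RGB2BGR)); pickle.dump(d,open(f'{f}.pkl','wb')); return d
def px2w(d,u,v,z):
    R=np.array(d['R']);t=np.array(d['t']).ravel();C=-R.T@t
    r=R.T@np.linalg.solve(d['K'],[u,v,1.]); return C+r*(z-C[2])/r[2]
def w2px(d,X):
    c=np.array(d['R'])@np.array(X,float)+np.array(d['t']).ravel(); p=d['K']@c; return p[:2]/p[2]
E
python3 - <<'E'
from h import *
a=cap('scene','s0');b=cap('side','d0');
im=np.hstack([cv2.imread('pics/s0.png'),cv2.imread('pics/d0.png')])
for d in(a,b): print(-np.array(d['R']).T@np.array(d['t']).ravel())
cv2.imwrite('pics/s0b.png',cv2.resize(cv2.imread('pics/s0.png'),(800,600),interpolation=cv2.INTER_CUBIC))
cv2.imwrite('pics/d0b.png',cv2.resize(cv2.imread('pics/d0.png'),(800,600),interpolation=cv2.INTER_CUBIC))
print(monitor.sense())
E
```

```text
[ -33.70005085 -369.797548    545.95894262]
[ 354.62531284 1090.05890439  494.6184762 ]
{'time_s': 0.1, 'joints': array([-2.23415976e-01,  3.13404306e-01,  1.49836129e+00,  3.39111474e-05,
        1.33098543e+00, -2.23398783e-01]), 'dq': array([ 0.00021837, -0.00081763, -0.00360001, -0.00044845, -0.00223104,
       -0.00035631]), 'tau': array([ 2.30574413e-03, -4.12899542e+01, -2.60142785e+01, -1.81123951e-04,
        3.02137116e-03,  1.15447833e-05]), 'eef_pos': array([5.24775886e+02, 3.89915323e-02, 2.30786983e+02]), 'ee_rot': array([-4.98879274e-04,  7.07115595e-01,  7.07097729e-01, -2.94696162e-04]), 'force': array([-0.51594892,  0.08660626,  0.30613644]), 'wrist_torque': array([ 0.00231926, -0.03798336, -0.01270729]), 'grip_force': 0.0, 'grip_width': 0.9986341620323103}
```

View pics/s0b.png

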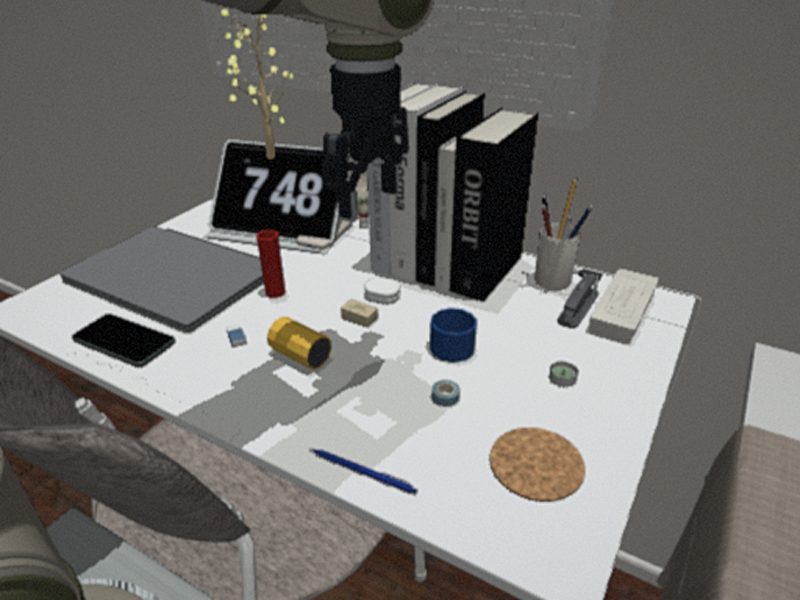

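View pics/d0b.png

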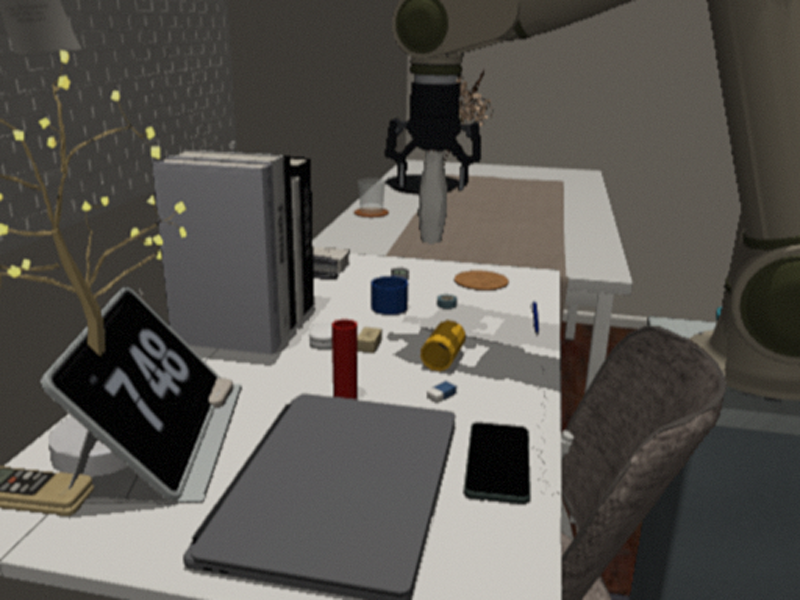

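The scene view shows blue pot (453,335), yellow pot (299,342) with dark base facing right, red pot (271,264), coaster (537,463), tape (446,392), carton (360,312), candle (564,373), and earbuds (382,290). The side view agrees. I'll fit the poses from silhouettes in both cameras.

```bash
cat >> h.py <<'E'
from scipy.optimize import minimize
def prism(c,ax,af,h,n=12,z0=0):
    # points of prism: base centre c, axis ax unit, across flats af
    ax=np.array(ax,float); e=np.cross(ax,[0,0,1]) if abs(ax[2])<.9 else np.array([1.,0,0]); e-=ax*(e@ax); e/=np.linalg.norm(e); f=np.cross(ax,e)
    a=np.arange(n)*2*np.pi/n+np.pi/n; r=af/2/np.cos(np.pi/n)
    ring=r*(np.cos(a)[:,None]*e+np.sin(a)[:,None]*f)
    return np.vstack([c+ring,c+ring+ax*h])
def sil(d,P):
    m=np.zeros((384*4,512*4),np.uint8); q=np.array([w2px(d,p) for p in P]); q=cv2.convexHull(((q+.5)*4).astype(np.int32)); cv2.fillPoly(m,[q],1)
    return m
HS={'blue':((100,125),90,20),'yellow':((15,30),150,50),'red':((-6,6),150,40)}
def mask(d,col,box):
    hsv=cv2.cvtColor(d['img'],cv2.COLOR_RGB2HSV).astype(int); (a,b),s,v=HS[col]
    H=(hsv[...,0]+90)%180-90 if a<0 else hsv[...,0]
    m=((H>=a)&(H<=b)&(hsv[...,1]>s)&(hsv[...,2]>v)).astype(np.uint8)
    o=np.zeros_like(m); x0,y0,x1,y1=box; o[y0:y1,x0:x1]=m[y0:y1,x0:x1]
    n,l,st,_=cv2.connectedComponentsWithStats(o)
    o=(l==1+st[1:,4].argmax()).astype(np.uint8)
    c,_=cv2.findContours(o,cv2.RETR_EXTERNAL,cv2.CHAIN_APPROX_NONE); 
    o=cv2.resize(o,None,fx=4,fy=4,interpolation=cv2.INTER_NEAREST); c,_=cv2.findContours(o,cv2.RETR_EXTERNAL,cv2.CHAIN_APPROX_NONE)
    cv2.fillPoly(o,[cv2.convexHull(max(c,key=cv2.contourArea))],1); return o
def fit(obs,gen,p0,steps):
    def cost(p):
        s=0
        for d,m in obs:
            q=sil(d,gen(p)); s+=1-(q&m).sum()/max(1,(q|m).sum())
        return s
    S=np.vstack([p0]+[np.array(p0)+np.eye(len(p0))[i]*steps[i] for i in range(len(p0))])
    r=minimize(cost,p0,method='Nelder-Mead',options=dict(initial_simplex=S,xatol=.05,fatol=1e-4,maxiter=200)); return r.x,r.fun
E
python3 - <<'E'
from h import *
a=pickle.load(open('s0.pkl','rb'));b=pickle.load(open('d0.pkl','rb'))
k=.64
def B(x0,y0,x1,y1): return [int(v*k) for v in(x0,y0,x1,y1)]
def P(n,u,v,z): print(n,px2w(a,u*k,v*k,z).round(0))
for n,u,v,z in[('coaster',537,463,5),('tape',446,392,8),('carton',360,312,11),('earb',382,290,11),('candle',564,373,8),('eraser',236,336,6),('book bl',372,268,0),('book br',485,295,0),('laptopcorner',187,325,5),('clock front',325,247,0),('pen',415,490,3),('book tl',375,105,200),('phone',170,345,0)]: P(n,u,v,z)
for n,u,v in[('tape',447,301),('carton',369,340),('earb',321,335),('booknear',283,350),('booktop',275,165)]: print('side',n,px2w(b,u*k,v*k,10).round(0))
for col,ba,bb,h,af,up in[('blue',(420,300,490,370),(360,270,415,320),50,66,1),('red',(250,220,295,305),(320,310,365,405),110,34,1),('yellow',(255,305,335,375),(410,310,475,380),80,50,0)]:
    ma=mask(a,col,B(*ba)); mb=mask(b,col,B(*bb))
    g0=px2w(a,(ba[0]+ba[2])/2*k,(ba[1]+ba[3])/2*k,h/2 if up else 25)[:2]
    if up: gen=lambda p:prism(np.array([p[0],p[1],0]),[0,0,1],af,h)
    else: gen=lambda p:prism(np.array([p[0],p[1],25])-40*np.array([np.cos(p[2]),np.sin(p[2]),0]),[np.cos(p[2]),np.sin(p[2]),0],af,h)
    p0=list(g0)+([] if up else [1.6])
    for o,t in([(a,ma)],'s'),([(b,mb)],'d'),([(a,ma),(b,mb)],'both'):
        print(col,t,*fit(o,gen,p0,[8,8,.2]))
# coaster
hsv=cv2.cvtColor(a['img'],cv2.COLOR_RGB2HSV); m=((hsv[...,1]>70)).astype(np.uint8);o=np.zeros_like(m);x0,y0,x1,y1=B(475,415,600,510);o[y0:y1,x0:x1]=m[y0:y1,x0:x1]
ys,xs=np.nonzero(o);print('coast',px2w(a,xs.mean(),ys.mean(),4), [px2w(a,x,ys.mean(),4)[:2].round() for x in(xs.min(),xs.max())])
E
```

```text
coaster [ 457. -265.    5.]
tape [ 511. -120.    8.]
carton [609.  81.  11.]
earb [682.  85.  11.]
candle [ 627. -244.    8.]
eraser [468. 213.   6.]
book bl [751. 149.   0.]
book br [769. -66.   0.]
laptopcorner [453. 301.   5.]
clock front [775. 271.   0.]
pen [ 354. -160.    3.]
book tl [1041.  317.  200.]
phone [407. 291.   0.]
side tape [ 505. -112.   10.]
side carton [603.  85.  10.]
side earb [683.  85.  10.]
side booknear [723. 152.  10.]
side booktop [ 1258. -1212.    10.]
blue s [611.61101197 -79.21058978] 0.06892154888933633
blue d [607.47038697 -84.10902728] 0.09594504764015066
blue both [609.64789294 -81.07761205] 0.18244559763943036
red s [604.45734622 252.46604198] 0.05770029057700288
red d [599.14098574 242.70878642] 0.13582577132486384
red both [598.94440962 246.92954104] 0.2542353704849609
yellow s [486.45620314 115.18145268   1.38771104] 0.2041474008687123
yellow d [482.00454525 104.65154097   1.46022672] 0.046203677241116514
yellow both [482.75828985 104.38842439   1.457976  ] 0.28578348778703644
coast [ 456.97539343 -265.06676815    4.        ] [array([ 430., -219.]), array([ 484., -312.])]
```

Request:
send_rows(targets=[0,0,0,-0.45,0.47,0.3,1,0,0,0,-0.45,0.47,0.3,1,0,0,0,-0.43,0.48,0.3,1,0,0,0,0,0,0,1,0,0,0,0,0,0,1])

```text
time_s: 0.72
eef_pos: [609.9, -79.4, 177.4]
ee_rot: [-0.0, 0.707, 0.707, -0.0]
force: [0.1, 0.4, 0.5]
grip_width: 1.002
grip_force: 0.0
```

```bash
cat >> h.py <<'E'
def big(n,o): cv2.imwrite(f'pics/{o}.png',cv2.resize(cv2.imread(f'pics/{n}.png'),(800,600),interpolation=cv2.INTER_CUBIC))
E
python3 - <<'E'
from h import *
w=cap('wrist','w1');big('w1','w1b');s=monitor.sense();print(s['time_s'],s['eef_pos'],s['ee_rot'],-np.array(w['R']).T@np.array(w['t']).ravel())
E
```

```text
0.775 [609.93913269 -79.18338808 177.86798646] [1.61244511e-04 7.06905828e-01 7.07307642e-01 1.51176596e-04] [611.25484961 -12.14607904 319.64277388]
```

View pics/w1b.png

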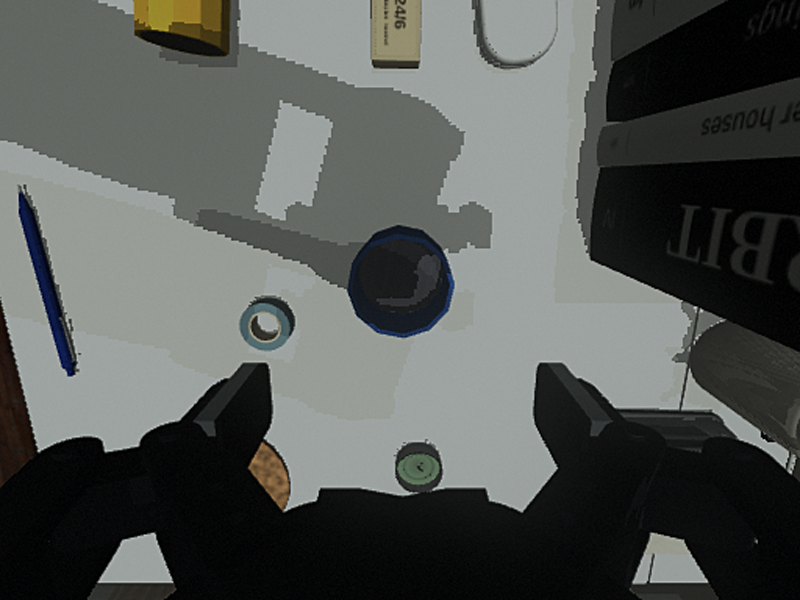

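Wrist view: blue rim spans (349–454, 226–338) and the tape is at (267,323), clear of the finger paths. I'll fit the blue pot from this closer view.

```bash
python3 - <<'E'
from h import *
w=pickle.load(open('w1.pkl','rb'));k=.64
im=w['img']; hsv=cv2.cvtColor(im,cv2.COLOR_RGB2HSV)
HS['blue']=((100,130),100,10)
m=mask(w,'blue',[int(v*k) for v in(335,215,470,350)])
ys,xs=np.nonzero(m);print(xs.min()/4/k,xs.max()/4/k,ys.min()/4/k,ys.max()/4/k)
for h in(50,):
  best=None
  print(fit([(w,m)],lambda p:prism(np.array([p[0],p[1],0]),[0,0,1],66,50),[610,-80],[8,8]))
print(px2w(w,401*k,281*k,50),px2w(w,349*k,285*k,50),px2w(w,454*k,285*k,50))
def P(n,u,v,z): print(n,px2w(w,u*k,v*k,z).round(1))
P('tape',267,323,15);P('candle',419,467,12);P('ybase',182,45,25)
E
```

```text
346.875 454.296875 225.0 337.109375
(array([609.87542439, -79.06159735]), np.float64(0.02764773285316746))
[610.60708464 -75.22930098  50.        ] [577.79295211 -77.83966746  50.        ] [644.05306943 -77.80015476  50.        ]
tape [ 512.7 -114.9   15. ]
candle [ 625.1 -238.8   12. ]
ybase [478.9  64.5  25. ]
```

Request:
send_rows(targets=[0,0,0,0,0,0.9,1,0,0,0,0,0,0.9,1,0,0,0,0,0,0.6,1,0,0,0,0,0,0.38,1,0,0,0,0,0,0,1], newtons=30)

```text
time_s: 1.4
eef_pos: [609.4, -79.0, 10.0]
ee_rot: [-0.001, 0.707, 0.707, -0.0]
force: [-0.2, 0.5, 0.2]
grip_width: 0.998
grip_force: 0.0
```

Request:
send_rows(targets=[0,0,0,0,0,0,0.5,0,0,0,0,0,0,0.3,0,0,0,0,0,0,0,0,0,0,0,0,0,-1,0,0,0,0,0,0,-1])

```text
time_s: 2.02
eef_pos: [611.1, -79.8, 12.7]
ee_rot: [0.001, 0.707, 0.707, 0.001]
force: [-1.7, 1.2, 6.4]
grip_width: 0.785
grip_force: 34.4
```

Request:
send_rows(targets=[0,0,0,0,0,-0.5,-1,0,0,0,0,0,-1,-1,0,0,0,-0.6,-0.5,0,-1,0,0,0,-0.65,-0.5,0,-1,0,0,0,-0.65,-0.5,0,-1])

```text
time_s: 2.65
eef_pos: [519.4, -194.8, 101.5]
ee_rot: [0.001, 0.707, 0.707, 0.0]
force: [1.1, -0.8, -0.7]
grip_width: 0.784
grip_force: 34.7
```

Request:
send_rows(targets=[0,0,0,-0.65,-0.55,0,-1,0,0,0,-0.55,-0.5,0,-1,0,0,0,0,0,0,-1,0,0,0,0,0,0,-1])

```text
time_s: 3.15
eef_pos: [457.6, -265.6, 101.1]
ee_rot: [0.001, 0.707, 0.707, 0.0]
force: [0.6, 0.0, -1.0]
grip_width: 0.781
grip_force: 34.7
```

```bash
python3 - <<'E'
from h import *
w=cap('wrist','w2');s=cap('scene','s2');
im=np.hstack([cv2.resize(cv2.imread('pics/w2.png'),(400,300)),cv2.resize(cv2.imread('pics/s2.png')[200:350,230:430],(400,300),interpolation=cv2.INTER_CUBIC)]);cv2.imwrite('pics/c2.png',im);print(monitor.sense()['eef_pos'])
E
```

```text
[ 457.85875136 -265.07399641  100.79657672]
```

View pics/c2.png

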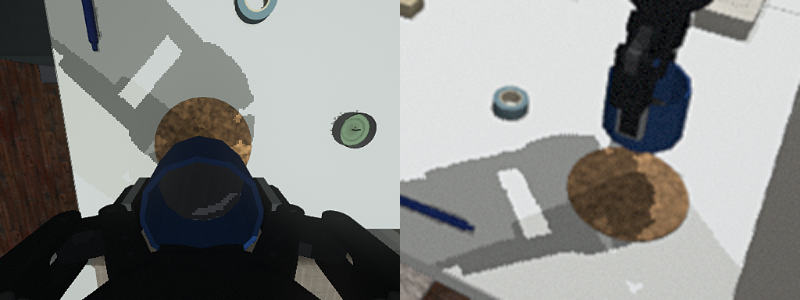

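The pot is held upright over the coaster and laterally centred (column 205 against the coaster's 204). Next I lower and release it.

Request:
send_rows(targets=[0,0,0,0,0,0.8,-1,0,0,0,0,0,0.35,-1,0,0,0,0,0,0.15,-1,0,0,0,0,0,0.1,-1,0,0,0,0,0,0,-1])

```text
time_s: 3.88
eef_pos: [457.9, -266.0, 17.4]
ee_rot: [0.001, 0.707, 0.707, 0.0]
force: [-0.2, 0.7, -2.6]
grip_width: 0.783
grip_force: 34.9
```

Request:
send_rows(targets=[0,0,0,0,0,0,0.7,0,0,0,0,0,0,1,0,0,0,0,0,0,1,0,0,0,0,0,0,1])

```text
time_s: 4.38
eef_pos: [457.2, -265.8, 16.5]
ee_rot: [0.0, 0.707, 0.707, -0.0]
force: [0.6, 0.8, 0.2]
grip_width: 0.997
grip_force: 0.0
```

Request:
send_rows(targets=[0,0,0,0,0,-0.3,1,0,0,0,0,0,-0.9,1,0,0,0,0,0,-1,1,0,0,0,0,0,-1,1,0,0,0,0,0,0,1])

```text
time_s: 5.0
eef_pos: [458.5, -266.9, 212.9]
ee_rot: [0.004, 0.707, 0.707, 0.0]
force: [-0.5, 0.9, -1.2]
grip_width: 0.999
grip_force: 0.0
```

Request:
send_rows(targets=[0,0,0,0.95,0.08,0,1,0,0,0,0.95,0.08,0,1,0,0,0,0.95,0.09,0,1,0,0,0,0.95,0.09,0,1,0,0,0,0.95,0.09,0,1])

```text
time_s: 5.62
eef_pos: [482.6, 21.1, 207.7]
ee_rot: [-0.0, 0.707, 0.707, -0.0]
force: [0.7, -0.3, 0.7]
grip_width: 1.0
grip_force: 0.0
```

Request:
send_rows(targets=[0,0,0,0.2,0,0,1,0,0,0,0,0,0,1])

```text
time_s: 5.88
eef_pos: [482.8, 31.3, 207.9]
ee_rot: [-0.0, 0.707, 0.708, -0.0]
force: [0.1, -0.2, 0.1]
grip_width: 1.001
grip_force: 0.0
```

```bash
python3 - <<'E'
from h import *
w=cap('wrist','w3');s=cap('scene','s3');
print(monitor.sense()['eef_pos'],monitor.sense()['time_s'])
im=cv2.imread('pics/s3.png');cv2.imwrite('pics/c3.png',np.hstack([cv2.resize(cv2.imread('pics/w3.png'),(480,360)),cv2.resize(im[240:360,290:396],(318,360))]))
HS['blue']=((100,130),90,10)
m=mask(s,'blue',[290,210,400,340])
print(fit([(s,m)],lambda p:prism(np.array([p[0],p[1],5]),[0,0,1],66,50),[457,-266],[8,8]))
HS['yellow']=((12,35),100,20)
m=mask(w,'yellow',[0,0,512,300]);ys,xs=np.nonzero(m);print(xs.min()/4,xs.max()/4,ys.min()/4,ys.max()/4)
for p0 in([483,105,1.5],[478,100,1.4]): print(fit([(w,m)],lambda p:prism(np.array([p[0],p[1],25])-40*np.array([np.cos(p[2]),np.sin(p[2]),0]),[np.cos(p[2]),np.sin(p[2]),0],50,80),p0,[8,8,.15]))
E
```

```text
[482.96169133  30.09377165 208.1082175 ] 5.975
(array([ 459.62664795, -266.3416748 ]), np.float64(0.035359753751442846))
232.0 285.75 64.0 147.75
(array([484.25300479, 105.12188961,   1.4527933 ]), np.float64(0.015480944633436855))
(array([484.22403899, 104.86288023,   1.45257263]), np.float64(0.01643088348860522))
```

View pics/c3.png

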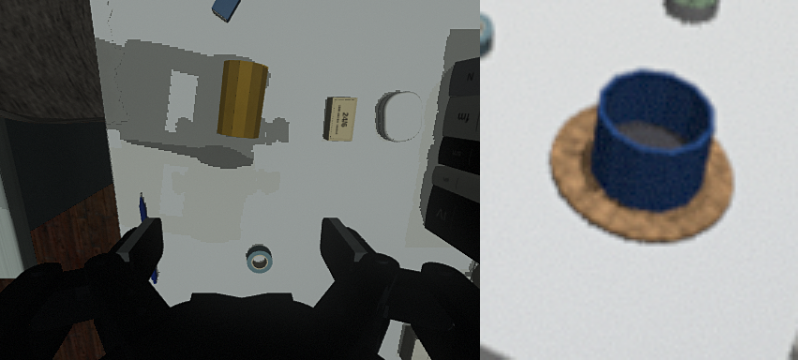

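Blue stands on the coaster at about (459,-266). Yellow is centred at (484,105) with its axis at 83.2°, and the carton and eraser are clear of the approach. I'll yaw 6.8° and tilt -35° now, so that +90° later stands the pot up at a 55° tilt.

Request:
send_rows(targets=[0,0,6.8,0,0,0,1,0,-8.75,0,0,0,0,1,0,-8.75,0,0,0,0,1,0,-8.75,0,0,0,0,1,0,-8.75,0,0,0,0,1])

```text
time_s: 6.6
eef_pos: [483.3, 29.9, 208.8]
ee_rot: [0.201, 0.713, 0.632, -0.227]
force: [-0.4, -0.4, -0.7]
grip_width: 1.0
grip_force: 0.0
```

Request:
send_rows(targets=[0,0,0,0,0,0,1])

```text
time_s: 6.72
eef_pos: [482.9, 31.2, 207.2]
ee_rot: [0.199, 0.713, 0.634, -0.226]
force: [0.0, -0.2, -0.3]
grip_width: 0.999
grip_force: 0.0
```

```bash
cat >> h.py <<'E'
from scipy.spatial.transform import Rotation as Ro
def to(target,frm=None):
    s=monitor.sense(); q=np.array(s['ee_rot']); R=Ro.from_quat([*q[1:],q[0]]); p=s['eef_pos']
    print('t',s['time_s'],'pos',p.round(1),'axes x,y,z',R.as_matrix().T.round(3).tolist(),'j',s['joints'].round(2)); 
    print('units',(R.inv().apply(np.array(target)-(p if frm is None else frm))/60).round(3))
E
python3 -c "
from h import *
to([489.9,153.4,86]); to([483.8,102.1,12.4],[489.9,153.4,86])"
```

```text
t 6.725 pos [482.9  31.2 207.2] axes x,y,z [[0.095, 0.814, -0.573], [0.993, -0.118, -0.003], [-0.07, -0.569, -0.819]] j [ 0.12  0.39  1.58 -0.6   1.38  0.42]
units [ 2.827 -0.117  0.487]
t 6.725 pos [482.9  31.2 207.2] axes x,y,z [[0.095, 0.814, -0.573], [0.993, -0.118, -0.003], [-0.07, -0.569, -0.819]] j [ 0.12  0.39  1.58 -0.6   1.38  0.42]
units [-0.002  0.004  1.499]
```

Request:
send_rows(targets=[0,0,0,0.8,-0.03,0.12,1,0,0,0,0.8,-0.03,0.12,1,0,0,0,0.8,-0.03,0.12,1,0,0,0,0.43,-0.03,0.13,1,0,0,0,0,0,0,1])

```text
time_s: 7.35
eef_pos: [490.3, 152.7, 86.2]
ee_rot: [0.198, 0.713, 0.633, -0.225]
force: [-0.2, 0.2, 0.6]
grip_width: 0.999
grip_force: 0.0
```

Request:
send_rows(targets=[0,0,0,0,0,0.7,1,0,0,0,0,0,0.5,1,0,0,0,0,0,0.3,1,0,0,0,0,0,0,1,0,0,0,0,0,0,1])

```text
time_s: 7.98
eef_pos: [485.1, 101.8, 14.7]
ee_rot: [0.2, 0.714, 0.633, -0.224]
force: [-0.1, 0.4, 0.9]
grip_width: 1.001
grip_force: 0.0
```

```bash
python3 -c "
from h import *
to([483.8,102.1,12.4]);print(monitor.sense()['force']);d=cap('side','d4');s=cap('scene','s4')
cv2.imwrite('pics/c4.png',np.hstack([cv2.resize(cv2.imread('pics/d4.png')[150:300,200:350],(400,400)),cv2.resize(cv2.imread('pics/s4.png')[140:290,120:270],(400,400))]))"
```

```text
t 7.975 pos [485.1 101.8  14.7] axes x,y,z [[0.099, 0.814, -0.572], [0.993, -0.119, 0.002], [-0.067, -0.569, -0.82]] j [ 0.25  0.72  1.62 -0.63  1.13  0.74]
units [ 0.023 -0.023  0.031]
[-0.05834543  0.38156171  0.86678663]
```

View pics/c4.png

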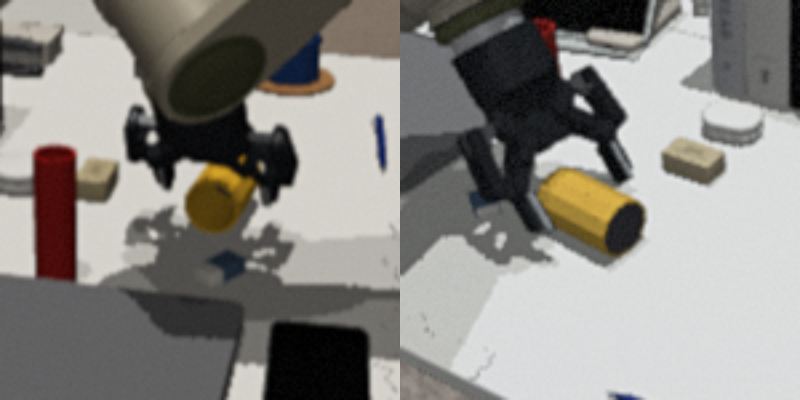

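The fingers straddle the yellow pot with clearance on both sides, so I'm closing.

Request:
send_rows(targets=[0,0,0,0,0,0,0.5,0,0,0,0,0,0,0.2,0,0,0,0,0,0,0,0,0,0,0,0,0,-1,0,0,0,0,0,0,-1], newtons=30)

```text
time_s: 8.7
eef_pos: [484.2, 102.4, 13.6]
ee_rot: [0.2, 0.713, 0.633, -0.225]
force: [-1.6, 2.6, 5.3]
grip_width: 0.579
grip_force: 31.1
```

Request:
send_rows(targets=[0,0,0,0,0,0,-1])

```text
time_s: 8.82
eef_pos: [484.3, 102.4, 13.6]
ee_rot: [0.2, 0.713, 0.633, -0.225]
force: [-2.5, 3.1, 6.1]
grip_width: 0.578
grip_force: 31.1
```

```bash
python3 -c "
from h import *
p=monitor.sense()['eef_pos'];to(p+[0,-50,100])"
```

```text
t 8.825 pos [484.3 102.4  13.6] axes x,y,z [[0.097, 0.813, -0.574], [0.993, -0.118, 0.0], [-0.068, -0.57, -0.819]] j [ 0.25  0.73  1.62 -0.63  1.13  0.74]
units [-1.634  0.099 -0.891]
```

Request:
send_rows(targets=[0,0,0,-0.4,0.02,-0.25,-1,0,0,0,-0.6,0.04,-0.32,-1,0,0,0,-0.63,0.04,-0.32,-1,0,9,0,0,0,0,-1,0,9,0,0,0,0,-1])

```text
time_s: 9.45
eef_pos: [484.5, 52.5, 113.4]
ee_rot: [0.097, 0.74, 0.657, -0.108]
force: [-0.3, -0.2, -1.5]
grip_width: 0.576
grip_force: 31.6
```

Request:
send_rows(targets=[0,9,0,0,0,0,-1,0,9,0,0,0,0,-1,0,9,0,0,0,0,-1,0,9,0,0,0,0,-1,0,9,0,0,0,0,-1])

```text
time_s: 10.07
eef_pos: [484.5, 52.0, 113.4]
ee_rot: [-0.161, 0.725, 0.644, 0.183]
force: [-0.0, -0.4, -1.2]
grip_width: 0.576
grip_force: 31.6
```

Request:
send_rows(targets=[0,9,0,0,0,0,-1,0,9,0,0,0,0,-1,0,9,0,0,0,0,-1,0,0,0,0,0,0,-1,0,0,0,0,0,0,-1])

```text
time_s: 10.7
eef_pos: [484.4, 52.4, 113.2]
ee_rot: [-0.306, 0.664, 0.59, 0.344]
force: [0.2, -0.1, -0.4]
grip_width: 0.575
grip_force: 31.6
```

```bash
python3 -c "
from h import *
p=monitor.sense()['eef_pos'];to(p+[0,0,-50]);d=cap('side','d5');s=cap('scene','s5')
cv2.imwrite('pics/c5.png',np.hstack([cv2.resize(cv2.imread('pics/d5.png')[120:270,200:350],(400,400)),cv2.resize(cv2.imread('pics/s5.png')[120:270,120:270],(400,400))]))"
```

```text
t 10.7 pos [484.4  52.4 113.2] axes x,y,z [[0.068, 0.572, 0.817], [0.993, -0.118, 0.0], [0.096, 0.812, -0.576]] j [-0.57  0.54  1.84  0.85  1.39 -0.89]
units [-0.681 -0.     0.48 ]
```

View pics/c5.png

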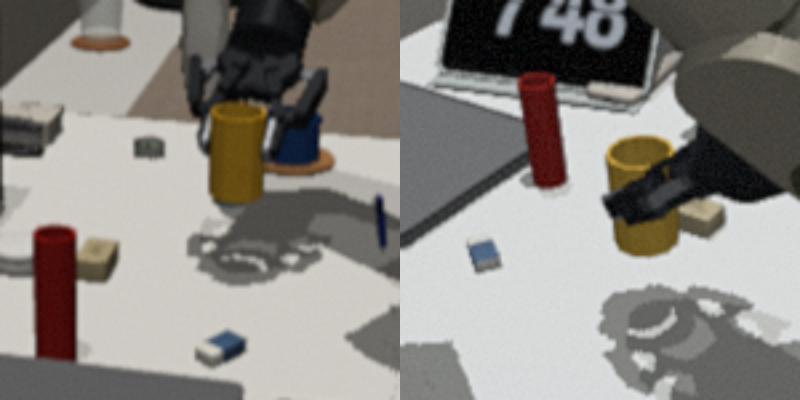

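Pot is upright in the gripper. The computed underside height is about 76 mm, so I'll lower 70 mm and then feel for contact.

Request:
send_rows(targets=[0,0,0,-0.45,0,0.32,-1,0,0,0,-0.36,0,0.25,-1,0,0,0,-0.15,0,0.1,-1,0,0,0,0,0,0,-1])

```text
time_s: 11.3
eef_pos: [484.4, 52.4, 43.1]
ee_rot: [-0.307, 0.663, 0.589, 0.345]
force: [0.8, 0.4, -1.0]
grip_width: 0.581
grip_force: 31.6
```

Request:
send_rows(targets=[0,0,0,-0.027,0,0.019,-1,0,0,0,-0.027,0,0.019,-1,0,0,0,0,0,0,-1])

```text
time_s: 11.68
eef_pos: [484.5, 52.1, 39.2]
ee_rot: [-0.306, 0.663, 0.589, 0.345]
force: [0.2, -0.5, -1.0]
grip_width: 0.577
grip_force: 31.6
```

```bash
python3 -c "
from h import *
to([0,0,0]);d=cap('side','d6');s=cap('scene','s6');print(monitor.sense()['force'])
cv2.imwrite('pics/c6.png',np.hstack([cv2.resize(cv2.imread('pics/d6.png')[160:260,220:320],(400,400)),cv2.resize(cv2.imread('pics/s6.png')[160:260,160:260],(400,400))]))"
```

```text
t 11.675 pos [484.5  52.1  39.2] axes x,y,z [[0.068, 0.57, 0.819], [0.993, -0.118, 0.001], [0.097, 0.813, -0.574]] j [-0.57  0.7   1.85  0.88  1.29 -1.02]
units [-1.575 -7.915 -1.118]
[ 0.54329981 -0.71983236 -0.53879447]
```

Request:
send_rows(targets=[0,0,0,-0.014,0,0.01,-1,0,0,0,-0.014,0,0.01,-1,0,0,0,0,0,0,-1])

```text
time_s: 12.15
eef_pos: [484.4, 52.3, 38.9]
ee_rot: [-0.308, 0.662, 0.589, 0.347]
force: [-7.6, -4.7, 19.4]
grip_width: 0.58
grip_force: 32.5
```

Contact felt at 19 N. I'll back off 1 mm, release, and retreat along the tool.

Request:
send_rows(targets=[0,0,0,0.014,0,-0.01,-1,0,0,0,0,0,0,-1,0,0,0,0,0,0,0.5,0,0,0,0,0,0,1,0,0,0,0,0,0,1])

```text
time_s: 12.78
eef_pos: [484.3, 52.3, 37.8]
ee_rot: [-0.307, 0.663, 0.589, 0.345]
force: [0.0, 0.0, -0.1]
grip_width: 0.999
grip_force: 0.0
```

Request:
send_rows(targets=[0,0,0,0,0,0,1,0,0,0,0,0,-0.5,1,0,0,0,0,0,-1,1,0,0,0,0,0,-1,1,0,0,0,0,0,0,1])

```text
time_s: 13.4
eef_pos: [470.6, -73.1, 125.5]
ee_rot: [-0.304, 0.664, 0.589, 0.346]
force: [-0.3, 1.0, -0.6]
grip_width: 1.003
grip_force: 0.0
```

Request:
send_rows(targets=[0,-9,0,0,0,0,1,0,-9,0,0,0,0,1,0,-9,0,0,0,0,1,0,-9,0,0,0,0,1,0,-9,0,0,0,0,1])

```text
time_s: 14.02
eef_pos: [469.5, -69.0, 123.7]
ee_rot: [-0.056, 0.745, 0.662, 0.064]
force: [-0.3, -0.7, -0.5]
grip_width: 0.999
grip_force: 0.0
```

Request:
send_rows(targets=[0,-10,0,0,0,0,1,0,0,-6.8,0,0,0,1,0,0,0,0,0,0,1])

```text
time_s: 14.4
eef_pos: [469.4, -68.7, 123.3]
ee_rot: [-0.001, 0.707, 0.707, -0.0]
force: [0.3, -0.7, -0.0]
grip_width: 0.996
grip_force: 0.0
```

```bash
python3 -c "
from h import *
w=cap('wrist','w7');d=cap('side','d7');s=cap('scene','s7')
to([483,41,200])
cv2.imwrite('pics/c7.png',np.hstack([cv2.resize(cv2.imread('pics/w7.png'),(480,360)),cv2.resize(cv2.imread('pics/s7.png')[160:280,150:256],(318,360))]))
HS['yellow']=((12,35),100,20)
g=lambda p:prism(np.array([p[0],p[1],0]),[0,0,1],50,80)
ms=mask(s,'yellow',[130,120,290,300]);md=mask(d,'yellow',[200,150,400,300]);mw=mask(w,'yellow',[0,0,512,384])
for o in([(s,ms)],[(d,md)],[(s,ms),(d,md)],[(w,mw)]): print(fit(o,g,[483,41],[8,8]))
"
```

```text
t 14.55 pos [469.5 -69.7 123.5] axes x,y,z [[0.002, 1.0, 0.001], [1.0, -0.002, -0.001], [-0.001, 0.001, -1.0]] j [-0.4   0.32  1.79  0.    1.03 -0.39]
units [ 1.847  0.22  -1.274]
(array([485.08064651,  41.10044098]), np.float64(0.034805720794836126))
(array([481.61613464,  42.19792938]), np.float64(0.03294589848649554))
(array([482.50237274,  39.97716904]), np.float64(0.11319714492360355))
(array([484.15732853,  41.72709241]), np.float64(0.01357144230214724))
```

View pics/c7.png

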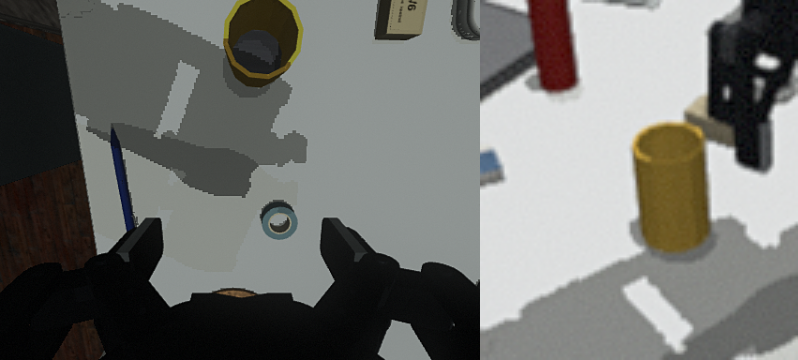

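Medium stands upright at (484,41.5), released. I'm taking it again with a vertical tool, gripping near the rim.

Request:
send_rows(targets=[0,0,6.8,0,0,0,1,0,0,0,0.93,0.01,0,1,0,0,0,0.94,0.01,0,1,0,0,0,0,0,0,1])

```text
time_s: 15.05
eef_pos: [484.0, 44.1, 123.7]
ee_rot: [-0.0, 0.747, 0.665, 0.0]
force: [0.0, -0.8, 0.1]
grip_width: 1.0
grip_force: 0.0
```

```bash
python3 -c "
from h import *
to([484.2,41.6,48])"
```

```text
t 15.05 pos [484.   44.1 123.7] axes x,y,z [[0.116, 0.993, 0.001], [0.993, -0.116, -0.001], [-0.0, 0.001, -1.0]] j [-0.15  0.35  1.76  0.    1.04 -0.04]
units [-0.041  0.008  1.261]
```

Request:
send_rows(targets=[0,0,0,-0.03,0,0.6,1,0,0,0,0,0,0.46,1,0,0,0,0,0,0.2,1,0,0,0,0,0,0,1,0,0,0,0,0,0,0.5])

```text
time_s: 15.68
eef_pos: [484.7, 39.4, 49.3]
ee_rot: [0.001, 0.748, 0.664, 0.001]
force: [0.4, 0.2, 0.8]
grip_width: 0.821
grip_force: 0.0
```

Request:
send_rows(targets=[0,0,0,0,0,0,0.2,0,0,0,0,0,0,0,0,0,0,0,0,0,-1,0,0,0,0,0,0,-1,0,0,0,0,0,0,-1], newtons=30)

```text
time_s: 16.3
eef_pos: [484.5, 39.6, 49.2]
ee_rot: [0.001, 0.748, 0.664, 0.0]
force: [-2.1, -0.2, 7.1]
grip_width: 0.578
grip_force: 30.8
```

Request:
send_rows(targets=[0,0,0,0,0,-0.5,-1,0,0,0,0,0,-0.9,-1,0,0,0,-0.7,0.02,0,-1,0,0,0,-0.9,0.03,0,-1,0,0,0,-0.9,0.03,0,-1])

```text
time_s: 16.92
eef_pos: [470.7, -111.2, 132.6]
ee_rot: [0.0, 0.748, 0.664, 0.0]
force: [0.8, -0.4, -1.3]
grip_width: 0.579
grip_force: 32.2
```

Request:
send_rows(targets=[0,0,0,-0.9,0.03,0,-1,0,0,0,-0.9,0.02,0,-1,0,0,0,-0.83,0.02,0,-1,0,0,0,0,0,0,-1,0,0,0,0,0,0,-1])

```text
time_s: 17.55
eef_pos: [456.4, -266.5, 132.1]
ee_rot: [-0.0, 0.748, 0.664, 0.0]
force: [0.2, 0.4, -0.7]
grip_width: 0.581
grip_force: 32.2
```

```bash
python3 -c "
from h import *
w=cap('wrist','w8');s=cap('scene','s8')
to([457.5,-268,128])
cv2.imwrite('pics/c8.png',np.hstack([cv2.resize(cv2.imread('pics/w8.png'),(480,360)),cv2.resize(cv2.imread('pics/s8.png')[220:340,290:396],(318,360))]))
"
```

```text
t 17.65 pos [ 456.7 -265.9  132.4] axes x,y,z [[0.117, 0.993, 0.0], [0.993, -0.117, -0.0], [-0.0, 0.0, -1.0]] j [-0.75  0.42  1.62  0.    1.1  -0.63]
units [-0.032  0.018  0.073]
```

View pics/c8.png

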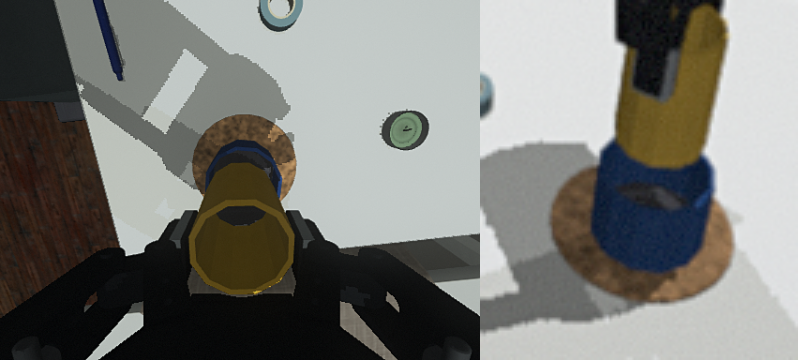

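```bash
python3 -c "
from h import *
w=pickle.load(open('w8.pkl','rb'));s=pickle.load(open('s8.pkl','rb'))
HS['yellow']=((12,35),100,20); HS['blue']=((100,130),90,10)
z=132.3-49.2
g=lambda p:prism(np.array([p[0],p[1],z]),[0,0,1],50,80)
m=mask(w,'yellow',[0,100,512,384]);print('w',fit([(w,m)],g,[457,-265],[8,8]))
m=mask(s,'yellow',[290,180,420,300]);print('s',fit([(s,m)],g,[457,-265],[8,8]))
s=pickle.load(open('s7.pkl','rb'));m=mask(s,'blue',[290,210,400,340]);print('b',fit([(s,m)],lambda p:prism(np.array([p[0],p[1],5]),[0,0,1],66,50),[457,-266],[8,8]))
"
```

```text
w (array([ 457.94041061, -263.48150444]), np.float64(0.37001255194750293))
s (array([ 457.48343086, -266.01948929]), np.float64(0.1424134070141222))
b (array([ 459.64707184, -266.44081116]), np.float64(0.0367452050582312))
```

Request:
send_rows(targets=[0,0,0,-0.027,0.03,0.3,-1,0,0,0,0,0,0.2,-1,0,0,0,0,0,0.1,-1,0,0,0,0,0,0.1,-1,0,0,0,0,0,0,-1])

```text
time_s: 18.27
eef_pos: [458.0, -268.7, 90.2]
ee_rot: [-0.0, 0.748, 0.664, -0.0]
force: [-0.3, -0.1, -1.3]
grip_width: 0.586
grip_force: 32.2
```

```bash
python3 -c "
from h import *
w=cap('wrist','w9');s=cap('scene','s9');print(monitor.sense()['force'])
cv2.imwrite('pics/c9.png',np.hstack([cv2.resize(cv2.imread('pics/w9.png')[100:340,100:420],(480,360)),cv2.resize(cv2.imread('pics/s9.png')[220:340,290:396],(318,360))]))
"
```

```text
[-0.45831077  0.39790336 -1.25262609]
```

View pics/c9.png

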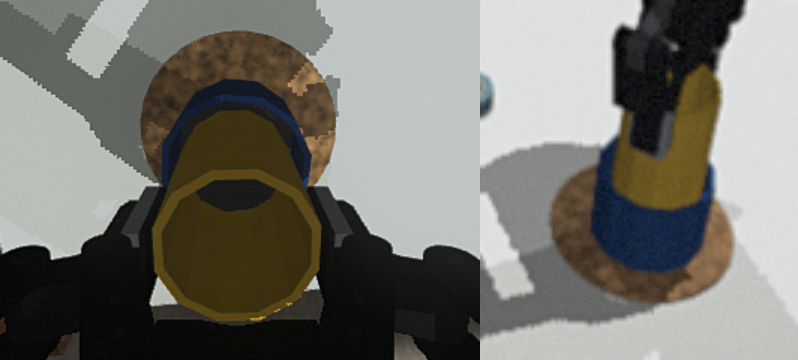

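The yellow pot is inside the blue rim with even gaps and no contact force. I'll keep going down.

Request:
send_rows(targets=[0,0,0,0,0,0.15,-1,0,0,0,0,0,0.15,-1,0,0,0,0,0,0.1,-1,0,0,0,0,0,0.02,-1,0,0,0,0,0,0,-1])

```text
time_s: 19.0
eef_pos: [458.2, -268.9, 65.2]
ee_rot: [0.0, 0.748, 0.664, -0.0]
force: [-0.1, 0.1, -0.7]
grip_width: 0.577
grip_force: 32.2
```

Request:
send_rows(targets=[0,0,0,0,0,0.015,-1,0,0,0,0,0,0.015,-1,0,0,0,0,0,0,-1])

```text
time_s: 19.38
eef_pos: [458.1, -268.8, 63.3]
ee_rot: [-0.0, 0.748, 0.664, -0.0]
force: [0.6, 0.0, -1.8]
grip_width: 0.583
grip_force: 32.2
```

Request:
send_rows(targets=[0,0,0,0,0,0.017,-1,0,0,0,0,0,0.01,-1,0,0,0,0,0,0,-1])

```text
time_s: 19.75
eef_pos: [458.1, -268.9, 62.2]
ee_rot: [0.0, 0.748, 0.664, -0.0]
force: [-1.4, 0.6, 3.8]
grip_width: 0.58
grip_force: 32.7
```

Request:
send_rows(targets=[0,0,0,0,0,0,0.4,0,0,0,0,0,0,0.8,0,0,0,0,0,0,1,0,0,0,0,0,0,1,0,0,0,0,0,0,1])

```text
time_s: 20.38
eef_pos: [458.1, -268.8, 61.7]
ee_rot: [-0.0, 0.748, 0.664, -0.0]
force: [-0.7, -0.4, -0.3]
grip_width: 1.002
grip_force: 0.0
```

Request:
send_rows(targets=[0,0,0,0,0,-0.4,1,0,0,0,0,0,-1,1,0,0,0,0,0,-1,1,0,0,0,0,0,0,1,0,0,0,0,0,0,1])

```text
time_s: 21.0
eef_pos: [457.8, -268.6, 205.0]
ee_rot: [-0.0, 0.748, 0.664, -0.0]
force: [-0.5, 0.3, 0.1]
grip_width: 1.0
grip_force: 0.0
```

Request:
send_rows(targets=[0,0,-6.8,0,0,0,1,0,0,0,1,0.3,0,1,0,0,0,1,0.3,0,1,0,0,0,1,0.3,0,1,0,0,0,1,0.3,0,1])

```text
time_s: 21.62
eef_pos: [529.7, -27.3, 204.1]
ee_rot: [-0.001, 0.707, 0.707, -0.001]
force: [-0.1, -1.4, 0.4]
grip_width: 1.002
grip_force: 0.0
```

Request:
send_rows(targets=[0,0,0,1,0.3,0,1,0,0,0,1,0.3,0,1,0,0,0,0.8,0.5,0,1,0,0,0,0,0,0,1,0,0,0,0,0,0,1])

```text
time_s: 22.25
eef_pos: [595.3, 138.0, 204.2]
ee_rot: [-0.001, 0.707, 0.707, -0.001]
force: [0.8, -0.0, 0.8]
grip_width: 1.001
grip_force: 0.0
```

```bash
python3 -c "
from h import *
w=cap('wrist','w10');s=cap('scene','s10')
to([601,246,210])
HS['yellow']=((12,35),100,20); HS['blue']=((100,130),90,10); HS['red']=((-8,8),100,15)
m=mask(s,'blue',[290,210,400,340]);ys,xs=np.nonzero(m)
m=mask(s,'yellow',[290,180,420,330]);print('y',fit([(s,m)],lambda p:prism(np.array([p[0],p[1],55]),[0,0,1],50,38),[457,-266],[8,8]))
m=mask(w,'red',[0,0,512,384]);ys,xs=np.nonzero(m);print(xs.min()/4,xs.max()/4,ys.min()/4,ys.max()/4);print('r',fit([(w,m)],lambda p:prism(np.array([p[0],p[1],0]),[0,0,1],34,110),[602,247],[8,8]))
cv2.imwrite('pics/c10.png',np.hstack([cv2.resize(cv2.imread('pics/w10.png'),(480,360)),cv2.resize(cv2.imread('pics/s10.png')[220:340,290:396],(318,360))]))
"
```

```text
t 22.35 pos [595.5 137.3 205.2] axes x,y,z [[0.001, 1.0, -0.0], [1.0, -0.001, -0.001], [-0.001, -0.0, -1.0]] j [ 0.04  0.52  1.26 -0.    1.36  0.04]
units [ 1.812  0.09  -0.081]
y (array([ 455.93457031, -268.83398438]), np.float64(0.06114671747791445))
239.0 284.75 28.0 88.75
r (array([599.5872848 , 250.23759639]), np.float64(0.022156833897307604))
```

View pics/c10.png

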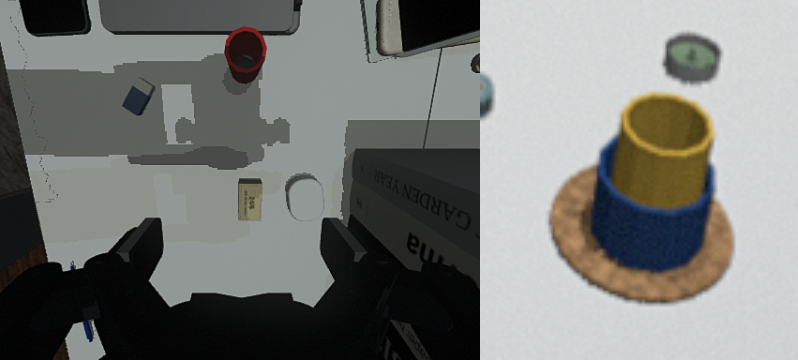

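Medium is nested upright. The wrist fit puts red at (599.6,250.2), so I'm moving above it and gripping near its top.

Request:
send_rows(targets=[0,0,0,0.9,0.03,0,1,0,0,0,0.98,0.038,0,1,0,0,0,0,0,0,1,0,0,0,0,0,0,1])

```text
time_s: 22.85
eef_pos: [599.9, 250.0, 205.7]
ee_rot: [0.0, 0.707, 0.707, -0.0]
force: [0.4, 0.4, -0.0]
grip_width: 1.004
grip_force: 0.0
```

Request:
send_rows(targets=[0,0,0,0,0,0.8,1,0,0,0,0,0,0.8,1,0,0,0,0,0,0.48,1,0,0,0,0,0,0,1,0,0,0,0,0,0,0.3])

```text
time_s: 23.48
eef_pos: [600.9, 250.4, 82.8]
ee_rot: [0.001, 0.708, 0.707, 0.001]
force: [0.6, -0.6, 0.3]
grip_width: 0.816
grip_force: 0.0
```

Request:
send_rows(targets=[0,0,0,0,0,0,0,0,0,0,0,0,0,-0.1,0,0,0,0,0,0,-0.3,0,0,0,0,0,0,-1,0,0,0,0,0,0,-1], newtons=25)

```text
time_s: 24.1
eef_pos: [600.0, 251.3, 81.8]
ee_rot: [0.0, 0.707, 0.707, 0.0]
force: [-2.4, -0.3, 5.1]
grip_width: 0.399
grip_force: 24.7
```

Request:
send_rows(targets=[0,0,0,0,0,0,-1])

```text
time_s: 24.22
eef_pos: [600.0, 251.3, 81.8]
ee_rot: [0.0, 0.707, 0.707, 0.0]
force: [-2.3, -0.4, 6.0]
grip_width: 0.398
grip_force: 24.7
```

Request:
send_rows(targets=[0,0,0,0,0,-0.4,-1,0,0,0,0,0,-0.85,-1,0,0,0,0,0,-0.85,-1,0,0,0,-0.6,-0.17,0,-1,0,0,0,-0.9,-0.25,0,-1])

```text
time_s: 24.85
eef_pos: [574.4, 160.9, 207.0]
ee_rot: [0.0, 0.706, 0.708, 0.0]
force: [0.6, -0.8, -1.1]
grip_width: 0.397
grip_force: 25.4
```

Request:
send_rows(targets=[0,0,0,-0.9,-0.25,0,-1,0,0,0,-0.9,-0.25,0,-1,0,0,0,-0.9,-0.25,0,-1,0,0,0,-0.9,-0.25,0,-1,0,0,0,-0.9,-0.25,0,-1])

```text
time_s: 25.48
eef_pos: [499.0, -110.4, 207.0]
ee_rot: [0.0, 0.707, 0.707, 0.0]
force: [0.2, 0.0, -0.4]
grip_width: 0.399
grip_force: 25.4
```

Request:
send_rows(targets=[0,0,0,-0.9,-0.25,0,-1,0,0,0,-0.9,-0.25,0,-1,0,0,0,-0.82,-0.2,0,-1,0,0,0,0,0,0,-1,0,0,0,0,0,0,-1])

```text
time_s: 26.1
eef_pos: [457.8, -265.6, 206.8]
ee_rot: [-0.0, 0.707, 0.707, 0.0]
force: [-0.6, 0.0, -0.4]
grip_width: 0.398
grip_force: 25.4
```

```bash
python3 -c "
from h import *
w=cap('wrist','w11');s=cap('scene','s11')
to([458,-265.8,207])
cv2.imwrite('pics/c11.png',np.hstack([cv2.resize(cv2.imread('pics/w11.png')[60:384,40:472],(480,360)),cv2.resize(cv2.imread('pics/s11.png')[170:310,290:414],(318,360))]))
"
```

```text
t 26.2 pos [ 458.1 -265.   207. ] axes x,y,z [[-0.001, 1.0, 0.0], [1.0, 0.001, 0.0], [0.0, 0.0, -1.0]] j [-0.75  0.34  1.52  0.    1.28 -0.75]
units [-0.013 -0.001 -0.   ]
```

View pics/c11.png

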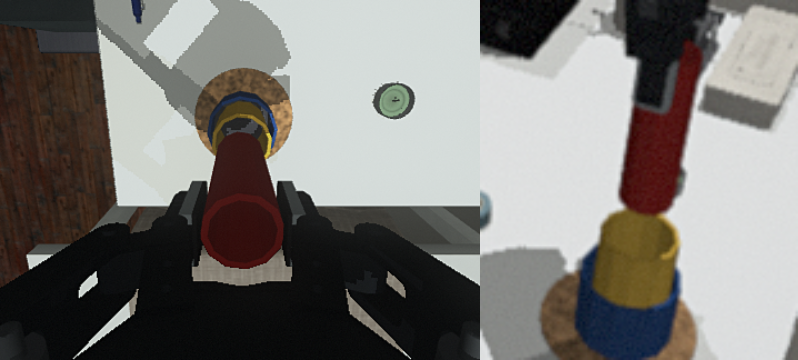

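```bash
python3 -c "
from h import *
HS['yellow']=((12,35),100,20); HS['red']=((-8,8),100,15)
L=lambda n:pickle.load(open(n+'.pkl','rb'))
def rfit(d,m,g,V,p0):
    def c(p):
        q=sil(d,g(p))&V; mm=m&V; return 1-(q&mm).sum()/(q|mm).sum()
    r=minimize(c,p0,method='Nelder-Mead',options=dict(initial_simplex=[p0,[p0[0]+6,p0[1]],[p0[0],p0[1]+6]],xatol=.05,fatol=1e-4));return r.x.round(1),round(r.fun,3)
s=L('s10');w=L('w11');s2=L('s11')
V=1-sil(s,prism(np.array([458.3,-266,5]),[0,0,1],66,50))
print('yellow scene',rfit(s,mask(s,'yellow',[290,180,420,330]),lambda p:prism(np.array([p[0],p[1],13]),[0,0,1],50,80),V,[458,-267]))
for n,d in(('scene',s2),('wrist',w)):
    r=w2px(d,[458,-266,165])[1]*4; V=np.zeros((1536,2048),np.uint8)
    if n=='scene': V[int(r):]=1
    else: V[:int(r)]=1
    print('red',n,rfit(d,mask(d,'red',[100,50,450,384]),lambda p:prism(np.array([p[0],p[1],125.2]),[0,0,1],34,110),V,[458,-266]))
print('force',monitor.sense()['force'])
"
```

```text
yellow scene (array([ 459.1, -268.3]), np.float64(0.016))
red scene (array([ 459.8, -268.1]), np.float64(0.029))
red wrist (array([ 458. , -266.7]), np.float64(0.02))
force [-0.25304289  0.38578511 -1.44468037]
```

In the same camera red and yellow agree within 1 mm, so I'm lowering straight down.

Request:
send_rows(targets=[0,0,0,0,0,0.35,-1,0,0,0,0,0,0.2,-1,0,0,0,0,0,0.1,-1,0,0,0,0,0,0.1,-1,0,0,0,0,0,0,-1])

```text
time_s: 26.82
eef_pos: [457.7, -266.0, 161.8]
ee_rot: [-0.0, 0.707, 0.707, -0.0]
force: [-0.2, -0.1, -0.1]
grip_width: 0.399
grip_force: 25.4
```

Request:
send_rows(targets=[0,0,0,0,0,0.2,-1,0,0,0,0,0,0.25,-1,0,0,0,0,0,0.25,-1,0,0,0,0,0,0.15,-1,0,0,0,0,0,0,-1])

```text
time_s: 27.45
eef_pos: [457.5, -265.9, 110.2]
ee_rot: [-0.001, 0.707, 0.707, -0.0]
force: [0.5, -0.2, -1.3]
grip_width: 0.398
grip_force: 25.4
```

Request:
send_rows(targets=[0,0,0,0,0,0.06,-1,0,0,0,0,0,0.03,-1,0,0,0,0,0,0.015,-1,0,0,0,0,0,0,-1])

```text
time_s: 27.95
eef_pos: [457.8, -266.1, 104.7]
ee_rot: [0.0, 0.707, 0.707, 0.0]
force: [-0.6, 0.1, -0.8]
grip_width: 0.398
grip_force: 25.4
```

Request:
send_rows(targets=[0,0,0,0,0,0.015,-1,0,0,0,0,0,0,-1])

```text
time_s: 28.2
eef_pos: [457.7, -266.0, 103.7]
ee_rot: [-0.0, 0.707, 0.707, 0.0]
force: [0.7, 0.4, -1.3]
grip_width: 0.398
grip_force: 25.4
```

Request:
send_rows(targets=[0,0,0,0,0,0.015,-1,0,0,0,0,0,0.01,-1,0,0,0,0,0,0,-1])

```text
time_s: 28.58
eef_pos: [457.9, -266.3, 102.8]
ee_rot: [0.0, 0.707, 0.707, -0.0]
force: [-0.8, 0.1, 4.2]
grip_width: 0.401
grip_force: 26.0
```

Contact with the floor. Releasing and retreating straight up.

Request:
send_rows(targets=[0,0,0,0,0,0,0,0,0,0,0,0,0,0.5,0,0,0,0,0,0,1,0,0,0,0,0,0,1,0,0,0,0,0,0,1])

```text
time_s: 29.2
eef_pos: [457.7, -266.0, 102.2]
ee_rot: [-0.0, 0.707, 0.707, 0.0]
force: [-0.0, -0.5, 0.7]
grip_width: 1.0
grip_force: 0.0
```

Request:
send_rows(targets=[0,0,0,0,0,-0.4,1,0,0,0,0,0,-1,1,0,0,0,0,0,-0.8,1,0,0,0,0.9,0,0,1,0,0,0,0.9,0,0,1])

```text
time_s: 29.82
eef_pos: [457.5, -157.0, 234.5]
ee_rot: [0.0, 0.708, 0.707, 0.0]
force: [0.2, 0.2, 0.2]
grip_width: 1.002
grip_force: 0.0
```

Request:
send_rows(targets=[0,0,0,0.5,0,0,1,0,0,0,0,0,0,1,0,0,0,0,0,0,1])

```text
time_s: 30.2
eef_pos: [457.8, -128.7, 234.2]
ee_rot: [0.0, 0.707, 0.707, -0.0]
force: [0.0, 0.6, 0.3]
grip_width: 0.998
grip_force: 0.0
```

```bash
python3 -c "
from h import *
s=cap('scene','s12');b=pickle.load(open('s10.pkl','rb'))
HS['yellow']=((12,35),100,20); HS['red']=((-8,8),100,15);HS['blue']=((100,130),90,10)
def rfit(d,m,g,V,p0):
    def c(p):
        q=sil(d,g(p))&V; mm=m&V; return 1-(q&mm).sum()/(q|mm).sum()
    r=minimize(c,p0,method='Nelder-Mead',options=dict(initial_simplex=[p0,[p0[0]+6,p0[1],p0[2]],[p0[0],p0[1]+6,p0[2]],[p0[0],p0[1],p0[2]+5]],xatol=.05,fatol=1e-4));return r.x.round(1),round(r.fun,3)
V1=1-sil(s,prism(np.array([458.3,-266,5]),[0,0,1],66,50)); V2=1-sil(s,prism(np.array([459.1,-268.3,13]),[0,0,1],50,80))
print('red x y zbase',rfit(s,mask(s,'red',[290,140,420,330]),lambda p:prism(np.array(p),[0,0,1],34,110),V2,[458,-267,21]))
m=mask(s,'yellow',[290,180,420,330])
print('yel',rfit(s,m,lambda p:prism(np.array(p),[0,0,1],50,80),V1*(1-mask(s,'red',[290,140,420,330])),[458,-267,13]))
print('blue',fit([(s,mask(s,'blue',[290,210,400,340]))],lambda p:prism(np.array([p[0],p[1],5]),[0,0,1],66,50),[457,-266],[8,8]))
print(monitor.sense()['eef_pos'])
"
```

```text
red x y zbase (array([ 462.7, -268. ,   17.9]), np.float64(0.018))
yel (array([ 458., -267.,   13.]), np.float64(1.0))
blue (array([ 459.44572103, -266.44847465]), np.float64(0.11863950807071488))
[ 457.79521136 -128.8928484   234.13415835]
```

```bash
python3 -c "
from rig import job
print(job.finish_job())"
```

```text
the job is handed in; nothing more can be done
None
```

The three pots are nested upright on the coaster and the job is handed in at about 30 s. The hand-in returned no verdict, and I checked the final nest only by image fits and contact forces (the last fit of the yellow pot failed). I also viewed 12 pictures, over the limit of 10.

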